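Swing out the plate viewer's magnifier and hold its slide in the index notch

TASK

Get the plate viewer ready for me to look at the etched plate: swing its folded magnifier arm out over the base until it clicks home at the end of its swing, then take the slide by its black upright tab and push it along the rail until you feel its spring ball drop into the notch of the index block. Finish while still gripping the tab, with the ball sitting in the notch, so that nothing shifts while I lean in and work under the lens. Do not shift the plates, tools, tins and bottle lying about.

Things in the scene. Friction and masses are not known exactly. Their poses are not given: they have to be found in the camera images.
- viewer: Plate viewer stand, fixed on the table, turned up to 0.15 rad: grey base board 320 x 500 mm, top 18 mm above the table. Origin on the table under the board's middle; x away from the robot across the board, y (robot's left) along the rail. The aluminium rail, 40 mm wide, 460 mm long, top 38 mm above the table, runs along y at x = +90 mm.
- slide: Slide on the rail: aluminium block 60 mm across, 140 mm along the rail. Origin at its middle, on the rail's top; block top 22 mm above that (60 mm above the table). Axes as the viewer's. It starts near the right-hand (-y) end and can go 240 mm to +y from its right-hand stop; friction about 4 N. It carries tab, magnifier arm and spring ball.
- magnifier (a joint): Magnifier arm's upright hinge on the slide. 0 rad: folded along the rail to +y, over the slide's tab; grows counter-clockwise seen from above, out over the base towards the robot; 1.571: end stop, arm pointing to the viewer's -x. From 1.28 rad a spring ball climbs a rib (crest 1.44, about 3 N at the knob, less than moves the slide); beyond it the spring draws the arm to the stop and keeps it there.
- magnifier_knob (a point): Middle of the black upright knob by which the arm is swung: 14 mm across (top 4 mm: 18 mm cap), 40 mm tall, standing on the arm 75 mm from the hinge axis. This point is 158 mm above the table, 22 mm above the arm's top face, 18 mm below the knob's top. The arm is a steel bar 16 mm wide, 10 mm thick, underside 126 mm above the table.
- magnifier_pivot (a point): Point on the arm's hinge axis, level with the knob's middle. The axis stands 50 mm to the -y side of the slide's middle; flange below the arm 64 mm across; the pivot's brass cap ends 149 mm above the table.
- magnifier_lens (a point): Centre of the round glass lens in its steel rim, 100 mm across, 10 mm thick, 150 mm from the hinge axis and 131 mm above the table.
- slide_grip (a point): Middle of the black upright tab by which the slide is moved: 12 mm thick along the rail, 30 mm across it, standing 42 mm up from the slide's top. This point is 84 mm above the table, 24 mm above the slide's top, 18 mm below the tab's top. It stands on the rail's axis, 50 mm to +y of the slide's middle; the folded arm and lens lie over it. Axes as the viewer's.
- slide_ball (a point): Centre of the slide's spring ball, 12 mm across, under a brass plunger on a bracket at the slide's far (+x) side: 50 mm to -y of the tab and 45 mm beyond the rail's axis. The point moves with the slide only; the ball's own small up and down is not shown.
- index_block: Steel index block, 68 mm along the rail, 42 mm across, two brass screws on top, fixed beside the rail at its far (+x) side, on the base, somewhere in the middle or left part of the rail. Origin on the base under the notch; axes as the viewer's. Symmetric: ramp 15 mm long, land 12 mm, notch 8 mm, land, ramp.
- index_notch (a point): Middle of the index block's notch, level with its lands' top. Coming from -y the ball climbs the ramp (about 3 N more to push), crosses the land and drops 1.5 mm into the notch; pushing on out of it takes about 9 N more. The ball is in when slide_ball and this point agree along the rail. Axes as the viewer's: y along the rail.
- work_plate_center (a point): Bystander, not to be shifted: zinc etching plate 120 x 150 x 3 mm with a dark leaf drawing, lying flat on the viewer's base where the magnifier will hang over it. The point is at its middle.
- needle_center (a point): Bystander, not to be shifted: etching needle with a wooden handle, 145 mm long, 10 mm high, lying on the viewer's base. The point is at its middle.
- weight_center (a point): Bystander, not to be shifted: brass paper weight, 38 mm across, 38 mm tall, on the viewer's base. The point is at its middle.
- ink_bottle_center (a point): Bystander, not to be shifted: dark ink bottle, 68 mm across, 180 mm tall, standing on the table. The point is at its middle.
- ink_tin_center (a point): Bystander, not to be shifted: ink tin, 84 mm across, 62 mm tall, on the table. The point is at its middle.
- brayer_center (a point): Bystander, not to be shifted: hand roller about 170 x 115 mm, 42 mm high, on the table. The point is on its roller's frame.
- palette_knife_center (a point): Bystander, not to be shifted: palette knife, 210 mm long, 12 mm high, on the table. The point is at its middle.
- spare_plate_center (a point): Bystander, not to be shifted: copper plate 110 x 140 x 3 mm, lying on the table. The point is at its middle.

How it is judged:
By the outcome, as a careful person would: the job done as asked, in the order asked, and still so for the second after the job is handed in, while the arm keeps its last pose, push and grip.
It also fails if it takes over 58 s, if anything falls off the work surface, if the arm or the gripper's body presses on something with over 40 N, if the wrist force passes 120 N, or if a joint passes its speed limit or range.

ROBOT

A 6-joint arm with a two-finger parallel gripper is mounted at the origin on the work surface. World frame = base frame: x ahead of the robot, y to its left, z up, the work surface at z = 0. Lengths are in m, angles in rad, forces in N, time in s.
With the tool pointing down it reaches from about 0.35 to 0.925 m from the base axis. Payload 6.4 kg.
Tool frame: the origin (TCP) lies between the finger pads; the fingertips stand 14 mm ahead of it and the grasp point (between the pads) lies 5 mm behind it (arm.nose_length is the distance from the TCP to the fingertips, in m); z points along the fingers, y is the direction in which the jaws open and shut (so a half turn about z gives the same grasp; the last joint's range is limited). The gripper opens to 85 mm and grips with 20 to 120 N. Pads are 22 mm wide; open, the fingers measure 114 mm over their backs; the gripper's body (76 mm by 85 mm) begins 54 mm behind the grasp point. The pads swing forward as they close: fully open they stand 13 mm farther back than shut.
Start: joints at [1.108, 0.245, 1.558, -0, 1.339, -0.174], TCP at [0.185, 0.623, 0.245] pointing down, gripper open.
Joint ranges: [-3.13, 3.13], [-1.02, 2.26], [0.13, 2.54], [-0.95, 4.09], [0.21, 2.88], [-2.74, 2.74]. Speed limits (rad/s): [2.57, 2.57, 3.14, 3.14, 3.14, 3.14].

INTERFACE

Orientations are given as a unit quaternion [x, y, z, w].
In Python, from cell import arm, eyes, job gives the robot as it stands.
- The arm moves only by the shell command python3 -m pendant 'ROWS' [OPENING]. ROWS is JSON, one flat list of numbers, 4 for each row, row after row: the shift along the tool's x, y, z in mm, then the turn about the tool's z in rad. In form: [tx, ty, tz, yaw, tx, ty, tz, yaw, ...]. A call has exactly 10 rows; each row is the pose to reach, as a shift and turn from the pose commanded when the call began, along the tool's axes at that moment; what a row does not reach only later rows make up. A row lasts 1/12 s, in which the tool goes at most 41.7 mm and 7.16 degrees, less where a joint would pass 70% of its speed; a pose out of reach is approached as far as the arm can. A call with a gripper value outside its range is refused whole. OPENING is the opening, from -1 (shut) to 1 (fully open), so that 0 is half open, set as the call begins (- or left out, the last holds). The fingers move at their own pace and stop on an object; the grip force is fixed at half the most. Time passes only in rows, so rows that repeat a pose let the fingers close, or fill a call up. It gives the time, the measured TCP pose, the force and the opening at its end, in the units of the state.
- arm.get_obs(): the state, without advancing time (a new reading comes with each control period).
- eyes.get_image(name): name is "scene" or "top" or "wrist"; returns a dict with "img" (480x640x3 uint8, blue, green, red), "K" (3x3 intrinsics, pixels), "T" (4x4, takes a point from camera to world coordinates); the wrist camera has in their place "hand_eye" (4x4, takes a point from camera to tool coordinates, whose origin is the TCP and whose axes are the flange's). Camera axes: x right, y up, looking along -z (the intrinsics and any distortion apply to the point x, -y, -z); pixel columns grow to the right and rows downward; lengths in m; the calibration is good to about 2 mm. A picture is of the moment at which its call begins: read the wrist's pose just before it. There is no depth.
- job.finish_job(): hands the job in, once; it reports no verdict.
The state is a dict: "t": time; "qpos": joint angles; "dq": joint speeds; "joint_torque": joint torques, N m; "tcp_pos": TCP position; "eef_rot": TCP orientation; "contact_force": force on the tool from outside, world axes, zero at the start; "wrist_torque": the same for the moment, N m; "grip_width": finger opening in m.
Only numpy, scipy, OpenCV 4.12 (cv2) and the standard library are available. Lean on these libraries where they do the work, as an engineer would, in place of code of your own. Each camera call takes 0.05 s, during which the arm holds its last target.

## Working session

There is one attempt and no reset: what is moved stays moved. The work goes in short steps, Python scripts to look and compute and a shell command to move; the robot and the scene stay as the last step left them, time stands still between calls to the robot, and variables do not carry over. Pictures are saved under pics/ and viewed, and the job is handed in when it is done.

```bash
ls; mkdir -p pics; python3 - <<'E'
from cell import arm, eyes, job
import cv2,numpy as np
o=arm.get_obs(); print({k:np.round(v,3) for k,v in o.items()})
for n in ("scene","top","wrist"):
    d=eyes.get_image(n); cv2.imwrite(f"pics/{n}0.png",d["img"]); print(n,np.round(d["K"],1).tolist(),{k:np.round(v,4).tolist() for k,v in d.items() if k not in("img","K")})
E
```

```text
pics
{'t': np.float64(0.0), 'qpos': array([ 1.108,  0.246,  1.559,  0.   ,  1.339, -0.174]), 'dq': array([ 0.   ,  0.002, -0.001, -0.001, -0.001, -0.001]), 'joint_torque': array([-1.0000e-03, -4.2949e+01, -3.2614e+01, -0.0000e+00,  5.0000e-03,
        0.0000e+00]), 'tcp_pos': array([0.185, 0.623, 0.244]), 'eef_rot': array([ 0.144,  0.99 , -0.001, -0.   ]), 'contact_force': array([-0.778, -0.338, -0.027]), 'wrist_torque': array([-0.017,  0.021, -0.06 ]), 'grip_width': np.float64(0.086)}
scene [[544.3, 0.0, 313.6], [0.0, 544.3, 241.0], [0.0, 0.0, 1.0]] {'T': [[0.6366, -0.6186, 0.4606, 1.1088], [0.7712, 0.5153, -0.3738, -0.4593], [-0.0061, 0.5931, 0.8051, 1.1151], [0.0, 0.0, 0.0, 1.0]]}
top [[433.2, 0.0, 321.2], [0.0, 433.2, 237.4], [0.0, 0.0, 1.0]] {'T': [[0.015, 0.9814, -0.1916, 0.319], [-0.9999, 0.0146, -0.0032, -0.0042], [-0.0004, 0.1916, 0.9815, 1.0606], [0.0, 0.0, 0.0, 1.0]]}
wrist [[334.1, 0.0, 311.0], [0.0, 334.1, 237.4], [0.0, 0.0, 1.0]] {'hand_eye': [[0.0004, 0.951, 0.3091, 0.0798], [1.0, 0.0, -0.0013, 0.0016], [-0.0012, 0.3091, -0.951, -0.1276], [0.0, 0.0, 0.0, 1.0]]}
```

View pics/scene0.png

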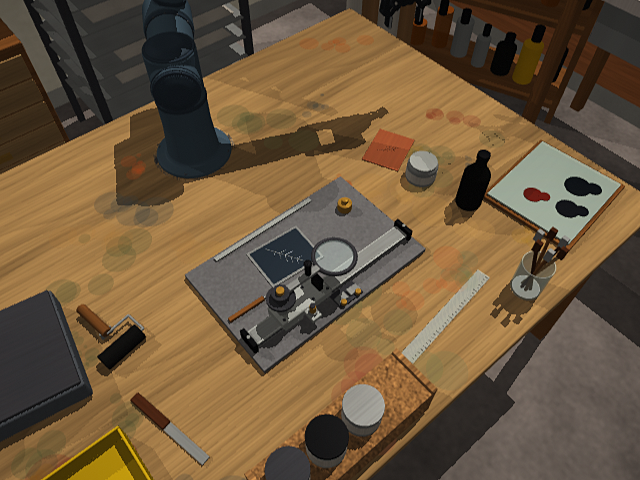

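View pics/top0.png

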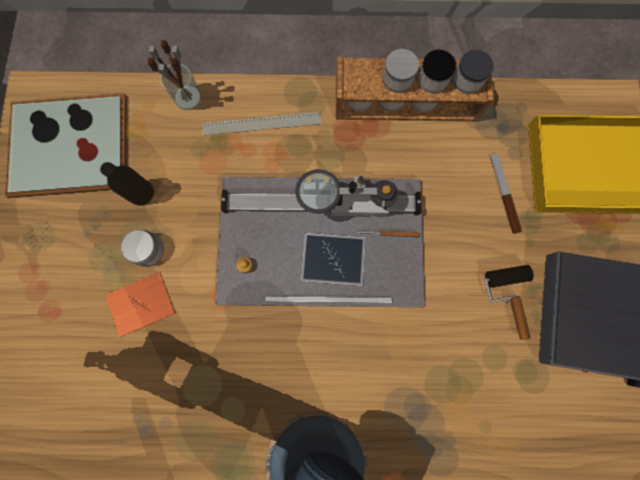

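View pics/wrist0.png

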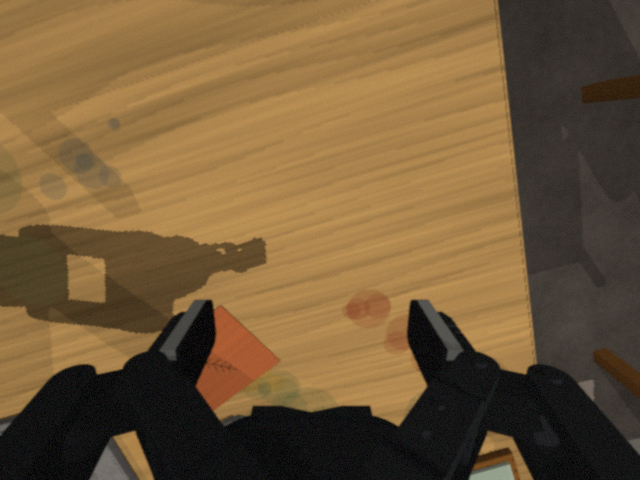

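```bash
cat > h.py <<'E'
from cell import arm, eyes, job
import cv2,numpy as np
from scipy.spatial.transform import Rotation as R
F=np.diag([1,-1,-1])
def Tw(d,o=None):
    if "T" in d: return np.array(d["T"])
    M=np.eye(4);M[:3,:3]=R.from_quat(o["eef_rot"]).as_matrix();M[:3,3]=o["tcp_pos"];return M@np.array(d["hand_eye"])
def back(K,T,uv,z):
    r=T[:3,:3]@F@np.linalg.inv(K)@np.array([uv[0],uv[1],1.]);c=T[:3,3]
    return c+r*(z-c[2])/r[2]
def proj(K,T,p):
    q=K@F@(T[:3,:3].T@(np.asarray(p,float)-T[:3,3]));return q[:2]/q[2]
def snap(n,tag):
    o=arm.get_obs();d=eyes.get_image(n);cv2.imwrite(f"pics/{tag}.png",d["img"])
    K=np.array(d["K"]);T=Tw(d,o);np.savez(f"pics/{tag}.npz",K=K,T=T);return d["img"],K,T
def load(tag):
    z=np.load(f"pics/{tag}.npz");return cv2.imread(f"pics/{tag}.png"),z["K"],z["T"]
def crop(img,x0,y0,x1,y1,name,w=800,h=600):
    c=img[y0:y1,x0:x1];s=min(w/c.shape[1],h/c.shape[0]);cv2.imwrite(f"pics/{name}.png",cv2.resize(c,None,fx=s,fy=s,interpolation=cv2.INTER_CUBIC));print(name,"scale",s)
E
python3 - <<'E'
from h import *
i,K,T=snap("scene","sc1");crop(i,180,170,430,370,"sc1c")
i,K,T=snap("top","tp1");crop(i,210,165,430,315,"tp1c")
E
```

```text
sc1c scale 3.0
tp1c scale 3.6363636363636362
```

View pics/sc1c.png

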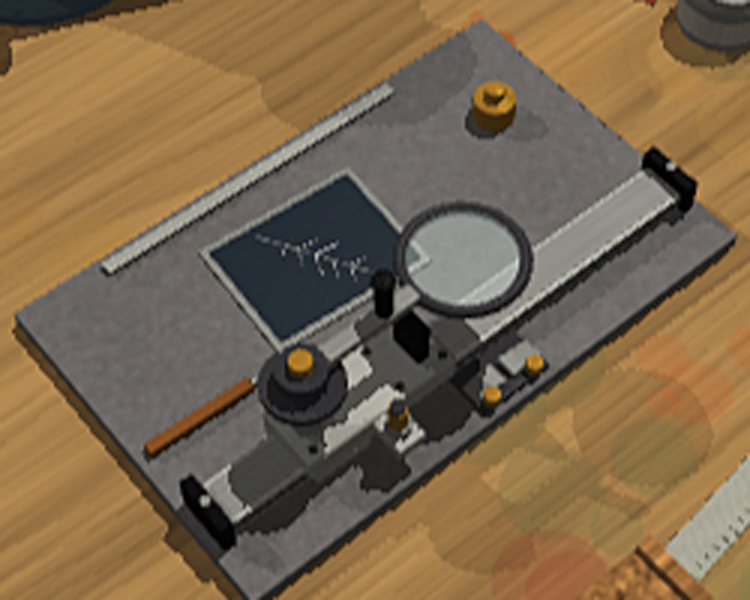

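View pics/tp1c.png

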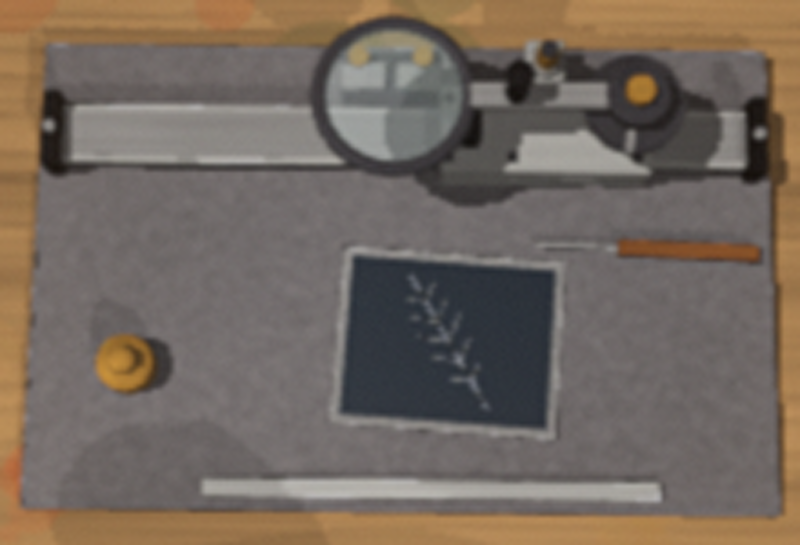

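```bash
python3 - <<'E'
from h import *
from scipy.optimize import least_squares
_,Kt,Tt=load("tp1");_,Ks,Ts=load("sc1")
s=3.63636
tp=lambda u,v:(u/s+210,v/s+165)
sc=lambda u,v:(u/3+180,v/3+170)
ct=[tp(*p) for p in [(47,45),(768,52),(22,508),(780,516)]]
cs=[sc(*p) for p in [(735,240),(250,600),(480,22),(17,318)]]
L=[(.16,.25),(.16,-.25),(-.16,.25),(-.16,-.25)]
def W(x,y,z,p): c,n=np.cos(p[2]),np.sin(p[2]);return np.array([p[0]+c*x-n*y,p[1]+n*x+c*y,z])
def f(p):
    return np.concatenate([proj(Kt,Tt,W(*l,.018,p))-c for l,c in zip(L,ct)]+[proj(Ks,Ts,W(*l,.018,p))-c for l,c in zip(L,cs)])
r=least_squares(f,[.5,0,0]);p=r.x;print(p,np.round(r.fun,1))
np.save("v.npy",p)
def loc(P): d=P[:2]-p[:2];c,n=np.cos(p[2]),np.sin(p[2]);return np.round([c*d[0]+n*d[1],-n*d[0]+c*d[1]],4)
def two(n,a,b):
    # triangulate
    def g(P): return np.r_[proj(Kt,Tt,P)-a,proj(Ks,Ts,P)-b]
    q=least_squares(g,[.5,0,.1]);print(n,"tri",np.round(q.x,4),"loc",loc(q.x),"res",np.round(q.fun,1))
two("cap",tp(641,89),sc(300,360));two("knob",tp(518,76),sc(384,280));two("lens",tp(391,95),sc(464,258))
two("scrL",tp(360,55),sc(535,364));two("scrR",tp(422,55),sc(491,396));two("plunger",tp(546,55),sc(400,405))
two("weight",tp(125,360),sc(494,95))
for n,a,z in [("cap",tp(641,89),.149),("lens",tp(391,95),.136),("plate",tp(447,340),.021)]: print(n,loc(back(Kt,Tt,a,z)))
print("plate",loc(back(Ks,Ts,sc(318,262),.021)))
for n,a,z in [("bottle",(130,185),0.09),("tin",(142,248),.04)]: print(n,np.round(back(Kt,Tt,a,z),3))
for n,a,z in [("knob",sc(384,280),.176),("cap",sc(300,360),.149)]: print(n,loc(back(Ks,Ts,a,z)))
E
```

```text
[ 0.51718813 -0.00139899  0.00335849] [ 0.1 -1.3  0.2 -1.1 -0.4 -0.3  1.3 -0.1  0.8 -1.7  0.1  0.9  0.2 -1.7
 -1.8 -1.9]
cap tri [ 0.607  -0.1429  0.1454] loc [ 0.0894 -0.1418] res [ 0.1  0.   0.1 -0. ]
knob tri [ 0.606  -0.0666  0.1708] loc [ 0.0886 -0.0655] res [ 0.1  0.   0.1 -0. ]
lens tri [0.6061 0.0085 0.1287] loc [0.089  0.0096] res [ 0.1  0.1  0.1 -0. ]
scrL tri [0.6655 0.0322 0.0287] loc [0.1484 0.0331] res [-0.2 -0.1 -0.2  0. ]
scrR tri [ 0.6655 -0.0115  0.0285] loc [ 0.1483 -0.0106] res [ 0.3  0.2  0.3 -0.1]
plunger tri [ 0.6499 -0.0902  0.0813] loc [ 0.1324 -0.0893] res [-0.3 -0.2 -0.3  0.1]
weight tri [0.4506 0.1796 0.0445] loc [-0.066   0.1812] res [ 0.  0.  0. -0.]
cap [ 0.0884 -0.1411]
lens [0.0869 0.0097]
plate [-0.047  -0.0284]
plate [-0.0392 -0.0331]
bottle [0.627 0.448 0.09 ]
tin [0.486 0.427 0.04 ]
knob [ 0.0913 -0.0678]
cap [ 0.0911 -0.1431]
```

```bash
cat >> h.py <<'E'
def rel(x,y,z,yang):
    "rel shift (mm) and yaw to put TCP at xyz with tool y at world angle yang(deg)"
    o=arm.get_obs();M=R.from_quat(o["eef_rot"]).as_matrix()
    s=M.T@(np.array([x,y,z])-o["tcp_pos"])*1000
    cur=np.arctan2(M[1,1],M[0,1]);d=np.deg2rad(yang)-cur;d=(d+np.pi)%(2*np.pi)-np.pi
    print("shift",np.round(s,1),"yaw",round(-d,3),"cur",np.round(np.rad2deg(cur),1),"tilt",np.round(M[:,2],4))
E
python3 -c "
from h import *
rel(.607,-.067,.245,0)"
```

```text
shift [-6.010e+02 -5.411e+02  2.000e-01] yaw 1.282 cur 73.5 tilt [-4.e-04 -8.e-04 -1.e+00]
```

```bash
python3 -m pendant '[-30,-27,0,0.064,-60,-54,0,0.128,-90,-81,0,0.192,-120,-108,0,0.256,-150,-135,0,0.32,-180,-162,0,0.384,-210,-189,0,0.448,-240,-216,0,0.512,-270,-243,0,0.576,-300,-270,0,0.64]' -0.39 && python3 -c "
from h import *
rel(.607,-.067,.245,0)"
```

```text
t: 1.08
tcp_pos: [0.3963, 0.2771, 0.2454]
eef_rot: [0.449, 0.893, 0.0, 0.0]
contact_force: [0.5, -0.1, -0.4]
grip_width: 0.0258
shift [-401.8  -36.1    0.5] yaw 0.639 cur 36.6 tilt [ 5.e-04  2.e-04 -1.e+00]
```

```bash
python3 -m pendant '[-41,-4,0,0.064,-81,-7,0,0.128,-122,-11,0,0.192,-162,-14,0,0.256,-203,-18,0,0.32,-243,-22,0,0.384,-284,-25,0,0.448,-324,-29,0,0.512,-365,-32,0,0.576,-402,-36,0,0.639]' && python3 - <<'E'
from h import *
rel(.607,-.067,.245,0)
snap("wrist","w1");i,K,T=snap("scene","sc2");crop(i,180,120,480,345,"sc2c")
E
```

```text
t: 1.92
tcp_pos: [0.6086, -0.067, 0.2452]
eef_rot: [0.707, 0.707, 0.0, 0.0]
contact_force: [-0.1, 0.8, 0.7]
grip_width: 0.026
shift [-0.  -1.6  0.2] yaw -0.001 cur -0.1 tilt [ 2.e-04 -0.e+00 -1.e+00]
sc2c scale 2.6666666666666665
```

View pics/w1.png

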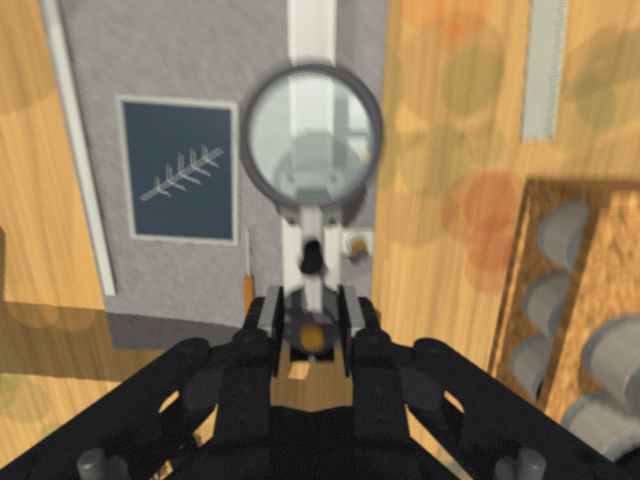

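View pics/sc2c.png

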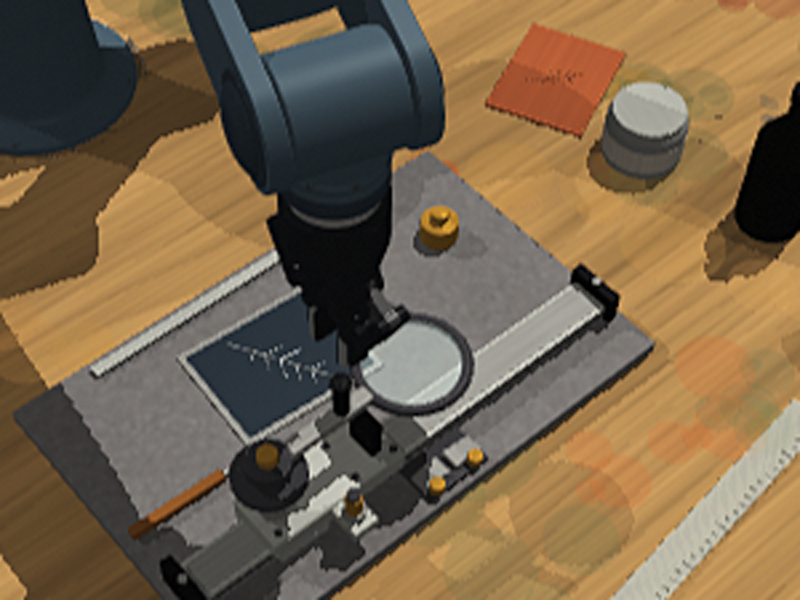

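```bash
python3 - <<'E'
from h import *
_,K,T=load("w1")
for n,u,z in [("knob",(312,243),.176),("cap",(313,337),.149),("lens",(312,135),.134)]: print(n,np.round(back(K,T,u,z),4))
E
```

```text
knob [ 0.6093 -0.0534  0.176 ]
cap [ 0.6102 -0.1401  0.149 ]
lens [0.6094 0.0102 0.134 ]
```

```bash
python3 - <<'E'
from h import *
i,K,T=load("w1")
for n,u,z in [("knob",(312,266),.176),("cap",(313,337),.149)]: print(n,np.round(back(K,T,u,z),4))
crop(i,250,200,370,360,"w1c")
E
```

```text
knob [ 0.6093 -0.0689  0.176 ]
cap [ 0.6102 -0.1401  0.149 ]
w1c scale 3.75
```

View pics/w1c.png

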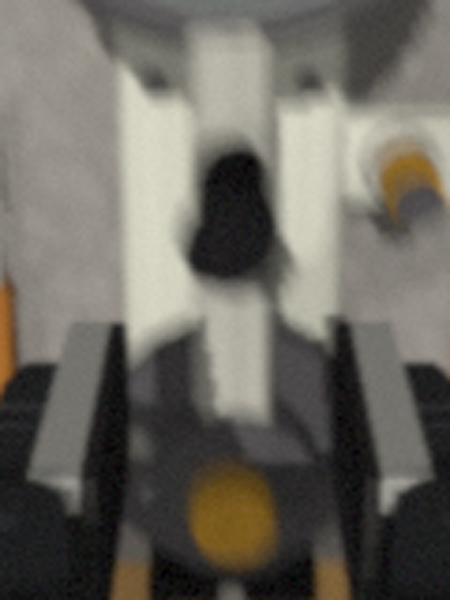

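```bash
python3 -m pendant '[0,0,15,0,0,0,30,0,0,0,45,0,0,0,60,0,0,0,72,0,0,0,82,0,0,0,90,0,0,0,95,0,0,0,95,0,0,0,95,0]' && python3 - <<'E'
from h import *
rel(.608,-.067,.150,0)
# arc plan in tool frame: tool x=+Y, tool y=+X
for a in np.arange(0,91,9):
    t=np.deg2rad(a);print(a,np.round([75*np.cos(t)-75,-75*np.sin(t)],1),-round(t,3))
i,K,T=snap("scene","sc3");crop(i,180,170,430,370,"sc3c")
E
```

```text
t: 2.85
tcp_pos: [0.6079, -0.0647, 0.1506]
eef_rot: [0.706, 0.708, 0.0, 0.0]
contact_force: [1.1, -0.0, 0.3]
grip_width: 0.0259
shift [-2.3  0.1  0.6] yaw 0.003 cur 0.2 tilt [ 4.e-04 -1.e-04 -1.e+00]
0 [ 0. -0.] -0.0
9 [ -0.9 -11.7] -0.157
18 [ -3.7 -23.2] -0.314
27 [ -8.2 -34. ] -0.471
36 [-14.3 -44.1] -0.628
45 [-22. -53.] -0.785
54 [-30.9 -60.7] -0.942
63 [-41.  -66.8] -1.1
72 [-51.8 -71.3] -1.257
81 [-63.3 -74.1] -1.414
90 [-75. -75.] -1.571
sc3c scale 3.0
```

View pics/sc3c.png

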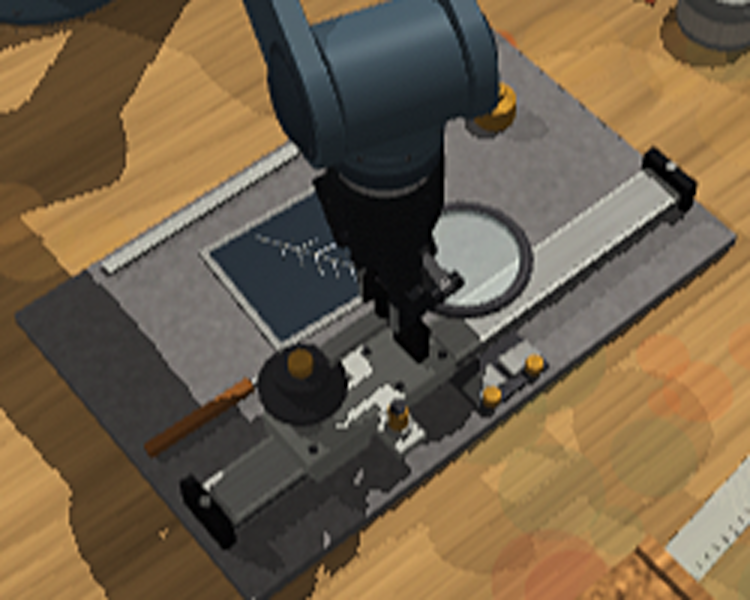

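```bash
python3 -m pendant '[0,-6,0,-0.079,-1,-12,0,-0.157,-2,-17,0,-0.236,-4,-23,0,-0.314,-6,-29,0,-0.393,-8,-34,0,-0.471,-11,-39,0,-0.55,-14,-44,0,-0.628,-18,-49,0,-0.707,-22,-53,0,-0.785]' && python3 - <<'E'
from h import *
i,K,T=snap("scene","sc4");crop(i,180,170,430,370,"sc4c")
M=R.from_quat(arm.get_obs()["eef_rot"]).as_matrix();p=arm.get_obs()["tcp_pos"]
for a in np.arange(49,96,4.6):
    t=np.deg2rad(a);w=np.array([.608-.075*np.sin(t),-.142+.075*np.cos(t),p[2]])
    print(round(a,1),np.round(M.T@(w-p)*1000,1),round(.785-t,3))
E
```

```text
t: 3.73
tcp_pos: [0.5551, -0.087, 0.1514]
eef_rot: [0.38, 0.925, 0.0, 0.001]
contact_force: [1.3, 0.8, 0.2]
grip_width: 0.0265
sc4c scale 3.0
49.0 [-1.3 -6.   0. ] -0.07
53.6 [ -2. -12.  -0.] -0.15
58.2 [ -3.  -17.9  -0. ] -0.231
62.8 [ -4.6 -23.7  -0. ] -0.311
67.4 [ -6.6 -29.4   0. ] -0.391
72.0 [ -9.1 -34.9   0. ] -0.472
76.6 [-12.  -40.1   0. ] -0.552
81.2 [-15.3 -45.1   0. ] -0.632
85.8 [-19.  -49.9   0. ] -0.712
90.4 [-23.1 -54.3   0. ] -0.793
95.0 [-27.5 -58.4   0. ] -0.873
```

View pics/sc4c.png

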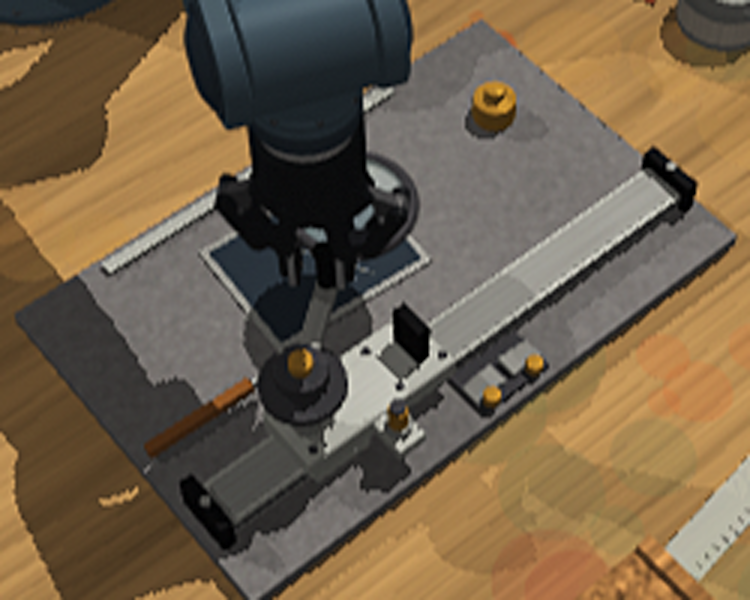

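```bash
python3 -m pendant '[-1,-6,0,-0.07,-2,-12,0,-0.15,-3,-18,0,-0.231,-5,-24,0,-0.311,-7,-29,0,-0.391,-9,-35,0,-0.472,-11,-38,0,-0.522,-13,-42,0,-0.582,-15,-45,0,-0.632,-17,-48,0,-0.68]' && python3 - <<'E'
from h import *
print(np.rad2deg(1)*0)
M=R.from_quat(arm.get_obs()["eef_rot"]).as_matrix();p=arm.get_obs()["tcp_pos"]
print(np.rad2deg(np.arctan2(M[1,1],M[0,1])), np.rad2deg(np.arctan2(.608-p[0],p[1]+.142)))
i,K,T=snap("scene","sc5");crop(i,180,170,430,370,"sc5c")
a0=np.arctan2(M[1,1],M[0,1])
for a in (84,86,88,90,92,94,96,98):
    t=np.deg2rad(a);w=np.array([.608-.075*np.sin(t),-.142+.075*np.cos(t),p[2]])
    print(round(a,1),np.round(M.T@(w-p)*1000,1),round(a0-t,3))
E
```

```text
t: 4.62
tcp_pos: [0.5338, -0.1328, 0.1512]
eef_rot: [0.051, 0.999, 0.0, 0.001]
contact_force: [1.4, 3.4, -0.2]
grip_width: 0.0258
0.0
84.12814165523629 82.91415649213603
sc5c scale 3.0
84 [ 0.2 -1.4 -0. ] 0.002
86 [ 0.2 -4.  -0. ] -0.033
88 [ 0.  -6.6 -0. ] -0.068
90 [-0.2 -9.3 -0. ] -0.102
92 [ -0.5 -11.9  -0. ] -0.137
94 [ -0.9 -14.4  -0. ] -0.172
96 [ -1.4 -17.   -0. ] -0.207
98 [ -2.  -19.6  -0. ] -0.242
```

View pics/sc5c.png

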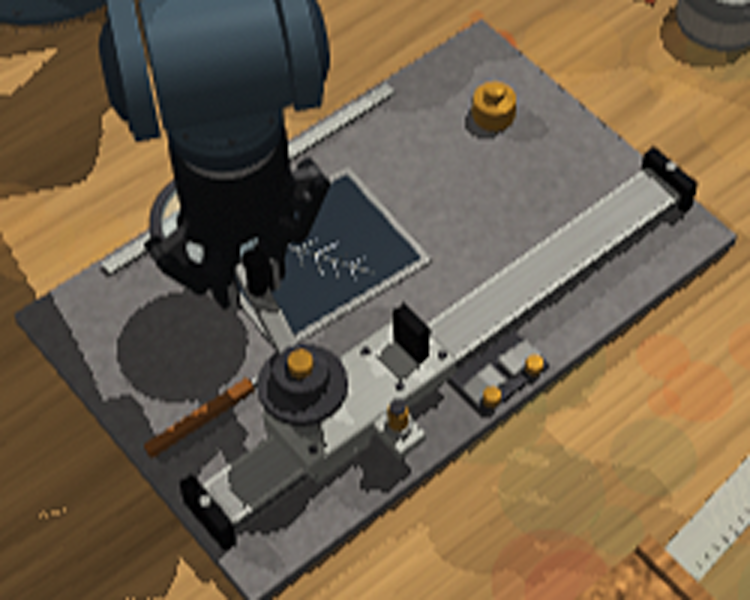

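```bash
python3 -m pendant '[0,-2,0,-0.02,0,-4,0,-0.04,0,-5,0,-0.06,0,-6,0,-0.08,0,-7,0,-0.1,0,-8,0,-0.1,0,-9,0,-0.1,0,-10,0,-0.1,0,-11,0,-0.1,0,-11,0,-0.1]' && python3 - <<'E'
from h import *
rel(.533,-.142,.150,90)
i,K,T=snap("scene","sc6");crop(i,180,170,430,370,"sc6c");snap("wrist","w6")
E
```

```text
t: 5.5
tcp_pos: [0.5317, -0.1441, 0.1501]
eef_rot: [0.002, 1.0, -0.0, -0.0]
contact_force: [-0.2, -0.8, -0.1]
grip_width: 0.026
shift [-1.3  2.1  0.1] yaw -0.003 cur 89.8 tilt [-3.e-04 -4.e-04 -1.e+00]
sc6c scale 3.0
```

View pics/sc6c.png

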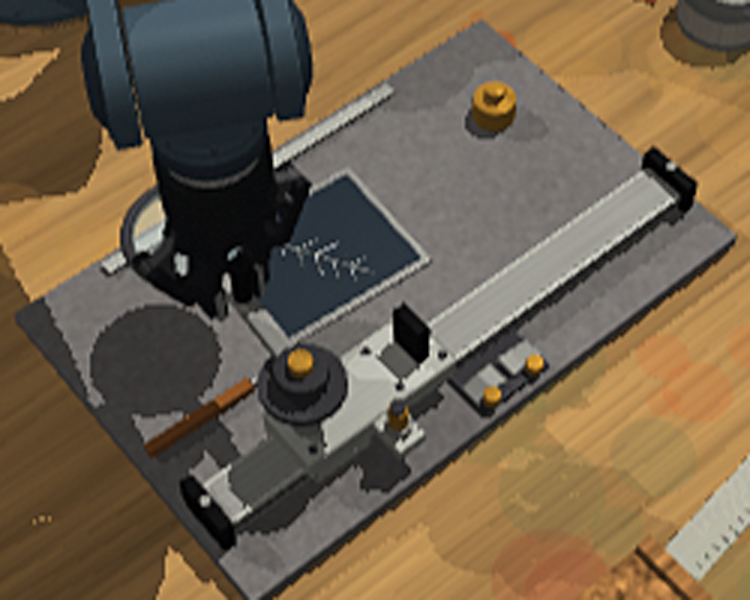

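View pics/w6.png

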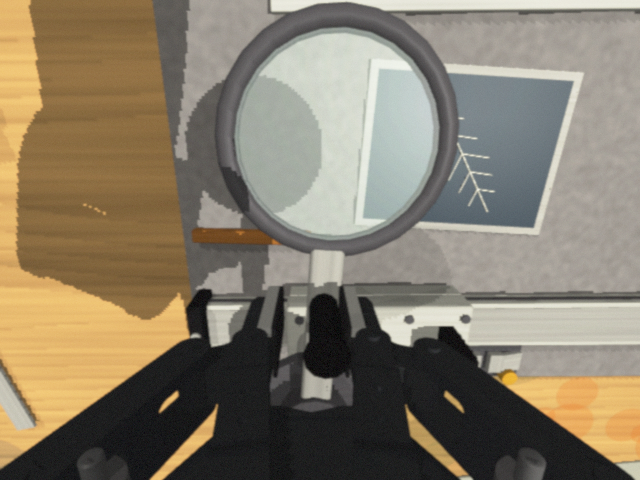

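```bash
python3 - <<'E'
from h import *
i,K,T=load("w6")
for n,u,z in [("knob",(325,358),.176),("lens",(337,130),.136)]: print(n,np.round(back(K,T,u,z),4))
for x in (.608-.15,):
  print(proj(K,T,[x,-.142,.136]),proj(K,T,[.533,-.142,.176]))
crop(i,190,180,470,420,"w6c")
E
```

```text
knob [ 0.5316 -0.1372  0.176 ]
lens [ 0.453  -0.1315  0.136 ]
[311.09840083 143.01860825] [311.72459328 361.18741757]
w6c scale 2.5
```

View pics/w6c.png

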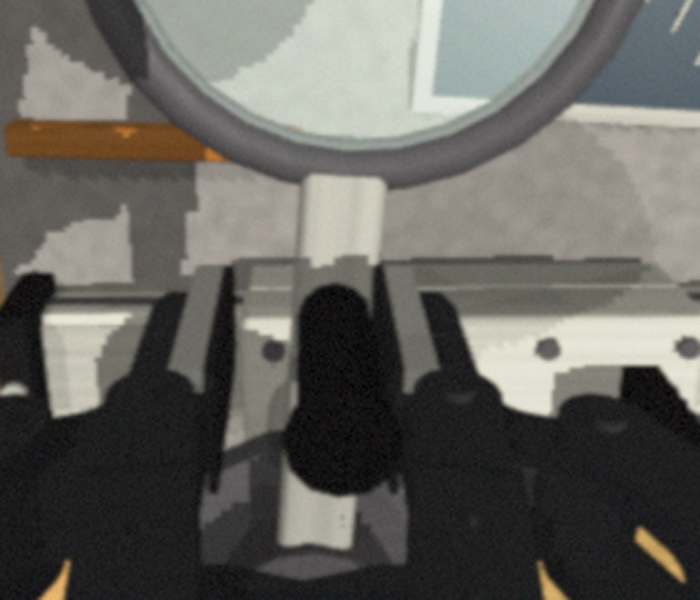

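```bash
python3 -m pendant '[0,-1,0,0,0,-1,0,0,0,-2,0,0,0,-2,0,0,0,-3,0,0,0,-3,0,0,0,-4,0,0,0,-4,0,0,0,-4,0,0,0,-4,0,0]' && python3 - <<'E'
from h import *
i,K,T=snap("wrist","w7")
crop(i,190,0,470,420,"w7c")
for x in (.608-.15,):
  print(proj(K,T,[x,-.142,.136]),proj(K,T,[.533,-.142,.176]))
E
```

```text
t: 6.43
tcp_pos: [0.5318, -0.1478, 0.1503]
eef_rot: [0.001, 1.0, -0.0, 0.0]
contact_force: [0.1, -0.3, 0.2]
grip_width: 0.0258
w7c scale 1.4285714285714286
[320.23854912 142.70738702] [321.97789073 360.71097247]
```

View pics/w7c.png

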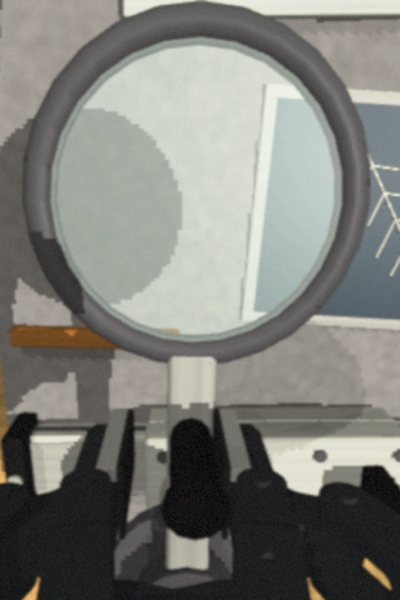

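```bash
python3 -m pendant '[0,0,0,0,0,-1,0,0,0,-1,0,0,0,-1,0,0,0,-2,0,0,0,-2,0,0,0,-2,0,0,0,-2,0,0,0,-2,0,0,0,-2,0,0]' && python3 - <<'E'
from h import *
i,K,T=snap("wrist","w8")
crop(i,190,0,470,420,"w8c")
for x in (.608-.15,):
  print(proj(K,T,[x,-.142,.136]),proj(K,T,[.533,-.142,.176]))
E
```

```text
t: 7.32
tcp_pos: [0.5318, -0.1497, 0.1503]
eef_rot: [0.001, 1.0, 0.0, -0.0]
contact_force: [0.8, 1.4, -0.7]
grip_width: 0.0259
w8c scale 1.4285714285714286
[324.76668673 142.74756393] [327.06366404 360.76592968]
```

View pics/w8c.png

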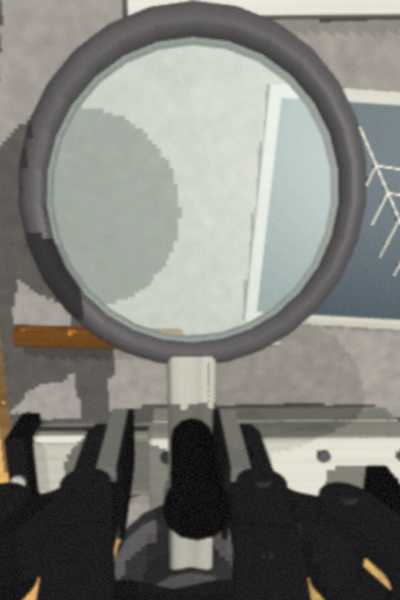

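```bash
python3 -m pendant '[0,0,0,0,0,-1,0,0,0,-1,0,0,0,-1,0,0,0,-2,0,0,0,-2,0,0,0,-3,0,0,0,-3,0,0,0,-3,0,0,0,-3,0,0]' && python3 - <<'E'
from h import *
i,K,T=snap("wrist","w9")
crop(i,190,0,470,420,"w9c")
for x in (.608-.15,):
  print(proj(K,T,[x,-.142,.136]),proj(K,T,[.533,-.142,.176]))
E
```

```text
t: 8.2
tcp_pos: [0.5318, -0.1529, 0.1503]
eef_rot: [0.001, 1.0, -0.0, -0.0]
contact_force: [0.0, 3.3, 0.3]
grip_width: 0.026
w9c scale 1.4285714285714286
[332.61465606 142.81015886] [335.8618682  360.84887107]
```

View pics/w9c.png

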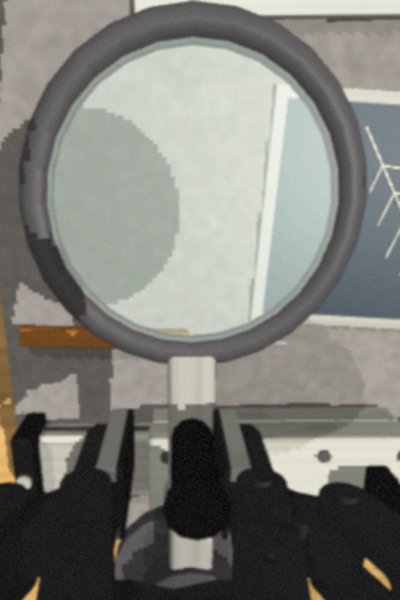

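```bash
python3 -m pendant '[0,2,0,0,0,4,0,0,0,6,0,0,0,6,-10,0,0,6,-25,0,0,6,-45,0,0,6,-65,0,0,6,-85,0,0,6,-95,0,0,6,-95,0]' 0 && python3 - <<'E'
from h import *
i,K,T=snap("wrist","w10");snap("top","tp10")
i,K,T=snap("scene","sc10");crop(i,180,170,430,370,"sc10c")
E
```

```text
t: 9.08
tcp_pos: [0.5333, -0.1476, 0.249]
eef_rot: [0.001, 1.0, -0.002, 0.003]
contact_force: [0.1, 0.1, 0.3]
grip_width: 0.0428
sc10c scale 3.0
```

View pics/w10.png

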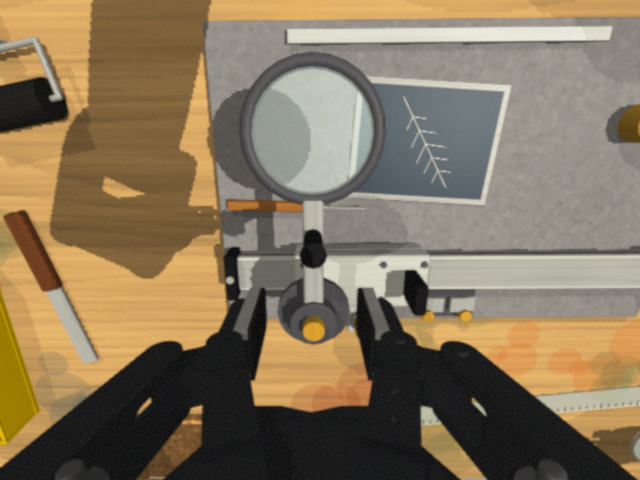

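View pics/sc10c.png

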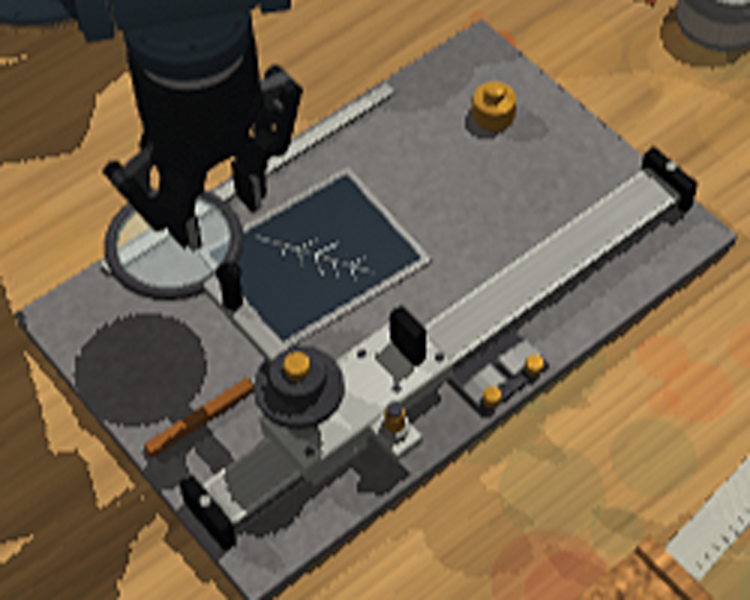

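```bash
python3 - <<'E'
from h import *
i,K,T=load("w10");crop(i,380,230,500,330,"w10c")
for n,u,z in [("cap",(313,329),.149),("lens",(313,128),.134),("knob",(312,255),.176)]: print(n,np.round(back(K,T,u,z),4))
j,Ks,Ts=load("sc10");crop(j,290,260,370,320,"sc10d")
E
```

```text
w10c scale 6.0
cap [ 0.6046 -0.1445  0.149 ]
lens [ 0.4542 -0.1444  0.134 ]
knob [ 0.5315 -0.1452  0.176 ]
sc10d scale 10.0
```

View pics/w10c.png

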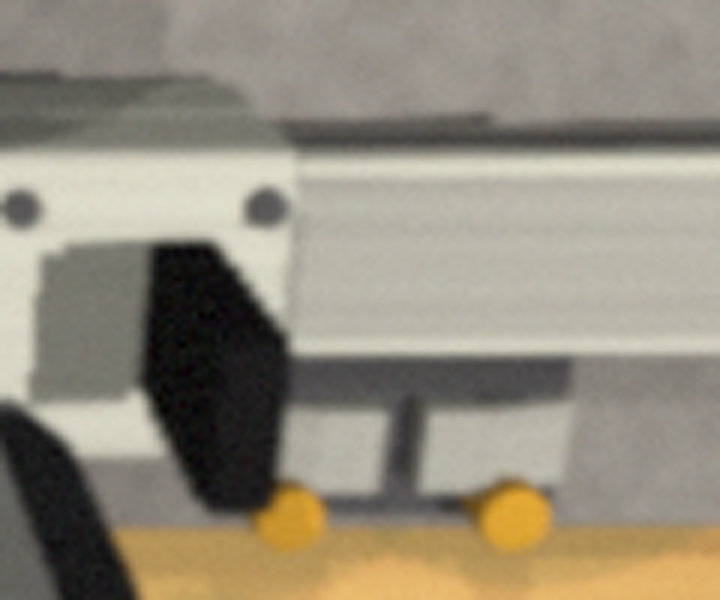

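View pics/sc10d.png

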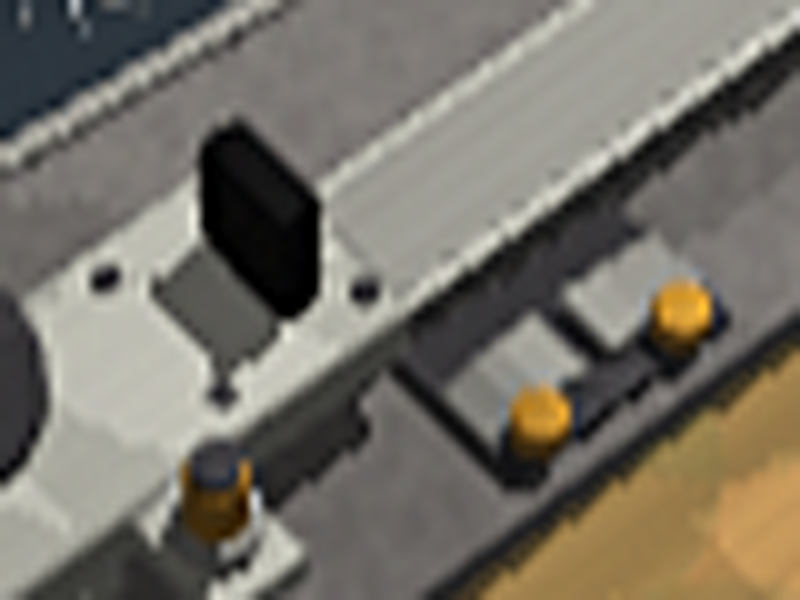

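```bash
python3 -c "
from h import *
rel(.6075,-.0445,.16,90.2)"; python3 -m pendant '[-8,12,0,0,-16,22,0,0,-24,34,0,0,-34,46,0,0,-42,58,0,0,-52,70,0,0,-60,82,0,0,-68,94,0,0,-75,103,0,0,-75,103,0,0]' 0.2 && python3 - <<'E'
from h import *
rel(.6075,-.0445,.16,90.2)
i,K,T=snap("wrist","w11");crop(i,240,200,420,335,"w11c")
for z in (.102,): print(proj(K,T,[.6075,-.0445,z]))
E
```

```text
shift [-76.1 102.2  84.1] yaw -0.006 cur 89.8 tilt [-1.7e-03  7.0e-04 -1.0e+00]
t: 10.07
tcp_pos: [0.608, -0.0422, 0.245]
eef_rot: [0.0, 1.0, 0.0, -0.0]
contact_force: [-0.3, -0.1, -0.3]
grip_width: 0.0512
shift [ 0.5 -2.3 85. ] yaw -0.004 cur 90.0 tilt [-1.e-04  4.e-04 -1.e+00]
w11c scale 4.444444444444445
[305.79170678 226.96809229]
```

View pics/w11.png

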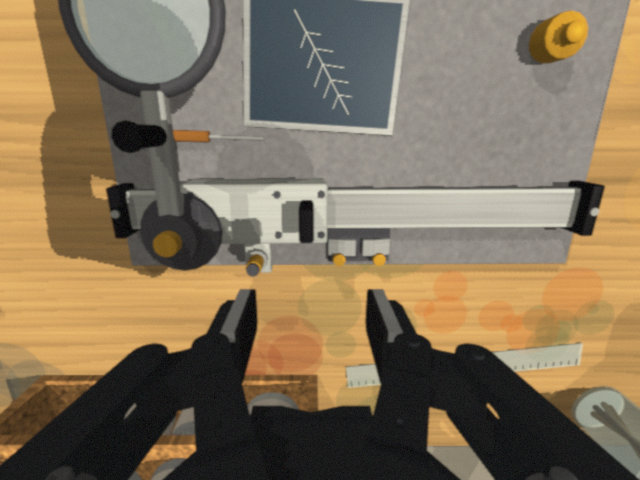

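View pics/w11c.png

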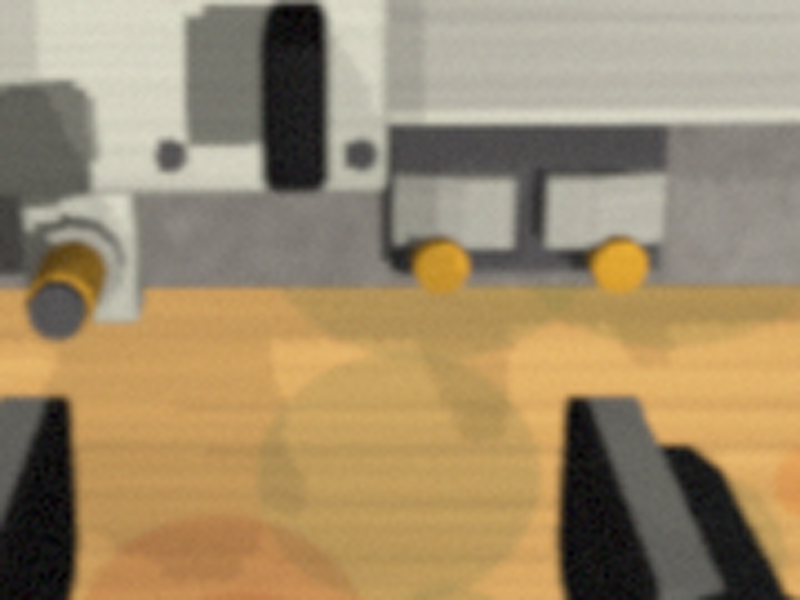

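```bash
python3 - <<'E'
from h import *
i,K,T=load("w11")
for z in (.024,.03,.036): print(z,np.round(back(K,T,(359.3,247.5),z),4))
print("tab",np.round(back(K,T,(306.4,224),.102),4))
print("screws mid .030",np.round(back(K,T,(359.4,259.5),.030),4))
print("plunger top",np.round(back(K,T,(57/4.4444+240,310/4.444+200),.082),4))
E
python3 -m pendant '[1,-2,20,0,1,-2,45,0,1,-2,70,0,1,-2,95,0,1,-2,115,0,1,-2,132,0,1,-2,147,0,1,-2,157,0,1,-2,165,0,1,-2,165,0]'
python3 - <<'E'
from h import *
i,K,T=snap("scene","sc12");crop(i,180,170,430,370,"sc12c");snap("wrist","w12")
E
```

```text
0.024 [0.6539 0.0135 0.024 ]
0.03 [0.6518 0.0126 0.03  ]
0.036 [0.6496 0.0117 0.036 ]
tab [ 0.6049 -0.044   0.102 ]
screws mid .030 [0.6658 0.0133 0.03  ]
plunger top [ 0.6554 -0.095   0.082 ]
t: 10.95
tcp_pos: [0.605, -0.0461, 0.0787]
eef_rot: [0.002, 1.0, 0.0, -0.001]
contact_force: [-0.5, 0.5, 0.3]
grip_width: 0.0511
sc12c scale 3.0
```

View pics/sc12c.png

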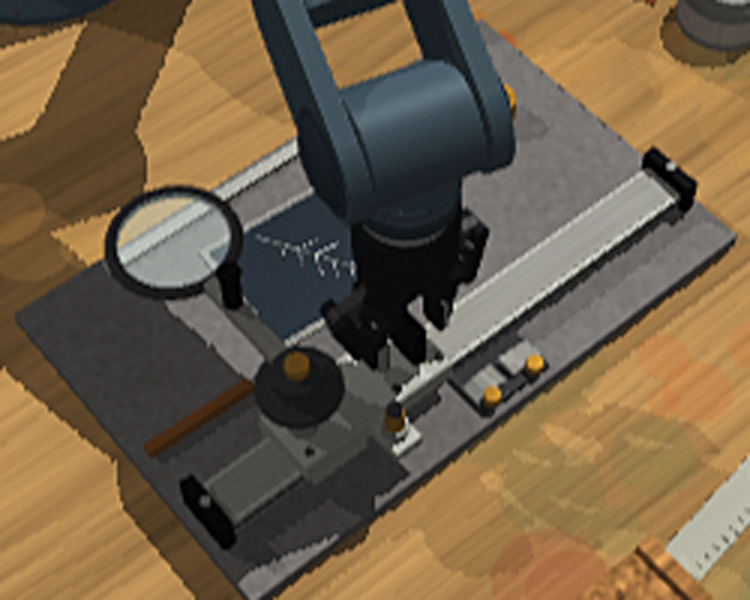

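View pics/w12.png

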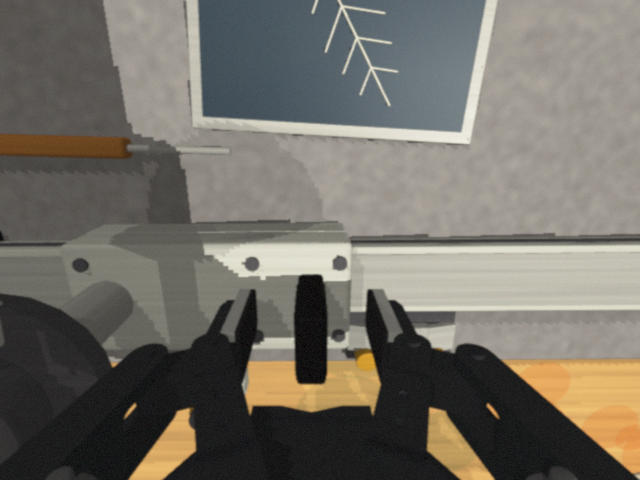

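```bash
python3 -m pendant '[0,0,0,0,0,0,0,0,0,0,0,0,0,0,0,0,0,0,0,0,0,0,0,0,0,0,0,0,0,0,0,0,0,0,0,0,0,0,0,0]' -1
python3 - <<'E'
from h import *
o=arm.get_obs();rel(.605,.06,.079,90.2)
i,K,T=snap("wrist","w13")
E
```

```text
t: 11.88
tcp_pos: [0.6067, -0.0462, 0.0813]
eef_rot: [0.001, 1.0, -0.0, 0.001]
contact_force: [-1.2, 0.1, 5.7]
grip_width: 0.011
shift [  1.9 106.2   2.2] yaw -0.006 cur 89.9 tilt [ 1.1e-03 -7.0e-04 -1.0e+00]
```

View pics/w13.png

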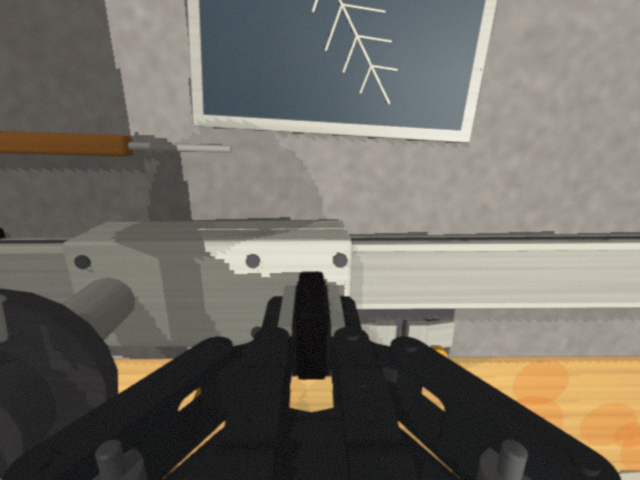

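```bash
python3 -m pendant '[0,5,-1,0,0,12,-2,0,0,20,-2,0,0,28,-2,0,0,36,-2,0,0,44,-2,0,0,52,-2,0,0,60,-2,0,0,66,-2,0,0,70,-2,0]'
python3 - <<'E'
from h import *
rel(.605,.06,.079,90.2)
i,K,T=snap("wrist","w14");i,K,T=snap("scene","sc14");crop(i,180,170,430,370,"sc14c")
E
```

```text
t: 12.77
tcp_pos: [0.6063, 0.0241, 0.0814]
eef_rot: [0.001, 1.0, -0.0, 0.0]
contact_force: [3.5, -3.6, -5.4]
grip_width: 0.0112
shift [ 1.4 35.9  2.3] yaw -0.006 cur 89.9 tilt [ 6.e-04 -1.e-03 -1.e+00]
sc14c scale 3.0
```

View pics/w14.png

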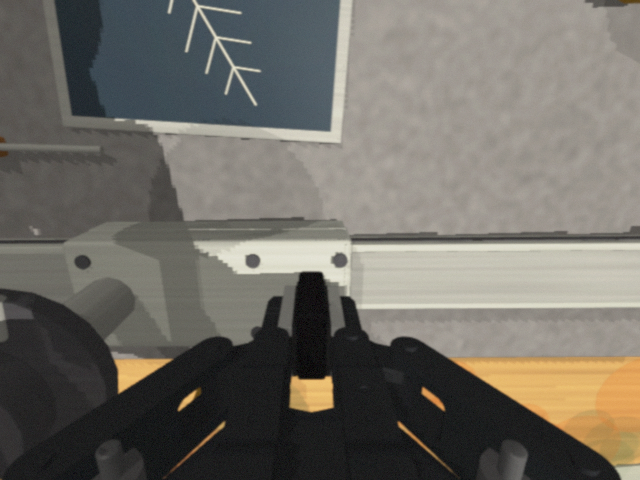

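View pics/sc14c.png

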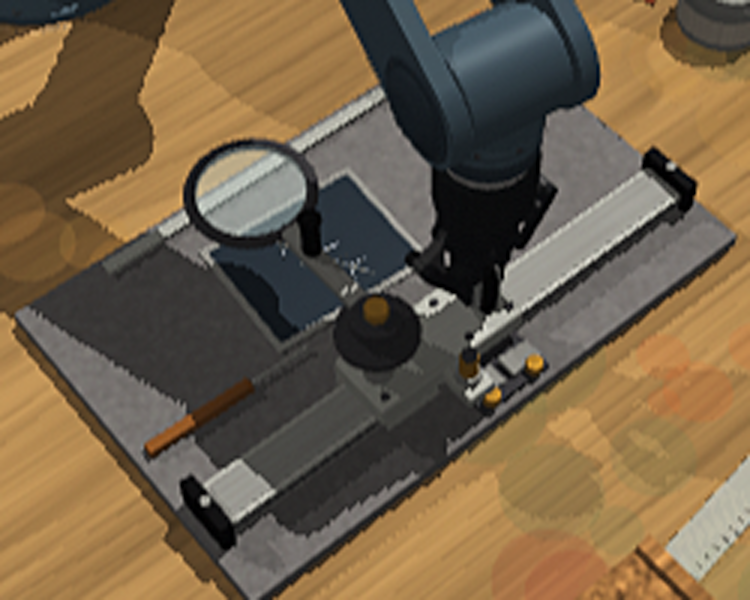

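```bash
python3 -m pendant '[0,1,1,0,0,3,1,0,0,5,1,0,0,7,1,0,0,9,1,0,0,11,1,0,0,13,1,0,0,15,1,0,0,17,1,0,0,18,1,0]'; python3 -m pendant '[0,1,0,0,0,2,0,0,0,3,0,0,0,4,0,0,0,5,0,0,0,6,0,0,0,7,0,0,0,8,0,0,0,9,0,0,0,9,0,0]'

```

```text
t: 13.7
tcp_pos: [0.6062, 0.0402, 0.0813]
eef_rot: [0.001, 1.0, -0.002, -0.0]
contact_force: [-0.1, -12.9, -1.5]
grip_width: 0.0113
t: 14.53
tcp_pos: [0.6062, 0.0501, 0.0813]
eef_rot: [0.001, 1.0, -0.001, -0.0]
contact_force: [0.5, -7.5, -1.9]
grip_width: 0.0112
```

```bash
python3 -m pendant '[0,0.5,0,0,0,1,0,0,0,1.5,0,0,0,2,0,0,0,2,0,0,0,2,0,0,0,2,0,0,0,2,0,0,0,2,0,0,0,2,0,0]'
python3 - <<'E'
from h import *
i,K,T=snap("scene","sc15");crop(i,310,270,380,320,"sc15c")
E
```

```text
t: 15.37
tcp_pos: [0.6061, 0.0522, 0.0813]
eef_rot: [0.001, 1.0, -0.001, -0.0]
contact_force: [-0.5, -7.5, -1.4]
grip_width: 0.0114
sc15c scale 11.428571428571429
```

View pics/sc15c.png

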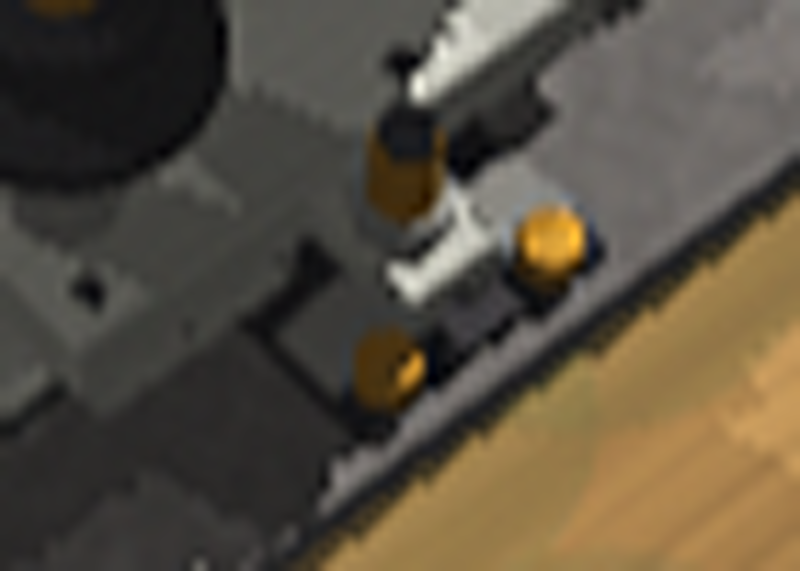

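```bash
python3 -m pendant '[0,0.5,0,0,0,1,0,0,0,1.5,0,0,0,2,0,0,0,2.5,0,0,0,3,0,0,0,3,0,0,0,3,0,0,0,3,0,0,0,3,0,0]'; python3 -m pendant '[0,0.4,0,0,0,0.8,0,0,0,1.2,0,0,0,1.6,0,0,0,2,0,0,0,2,0,0,0,2,0,0,0,2,0,0,0,2,0,0,0,2,0,0]'; python3 -m pendant '[0,0.3,0,0,0,0.6,0,0,0,1,0,0,0,1.3,0,0,0,1.5,0,0,0,1.5,0,0,0,1.5,0,0,0,1.5,0,0,0,1.5,0,0,0,1.5,0,0]'

```

```text
t: 16.25
tcp_pos: [0.6061, 0.0552, 0.0813]
eef_rot: [0.001, 1.0, -0.001, -0.0]
contact_force: [-0.4, -6.5, -0.4]
grip_width: 0.0112
t: 17.08
tcp_pos: [0.6061, 0.0583, 0.0814]
eef_rot: [0.001, 1.0, 0.0, -0.0]
contact_force: [-1.4, -1.3, 0.4]
grip_width: 0.011
t: 17.92
tcp_pos: [0.6061, 0.0597, 0.0813]
eef_rot: [0.001, 1.0, 0.0, -0.0]
contact_force: [-5.8, 0.6, 4.9]
grip_width: 0.0111
```

```bash
python3 -m pendant '[0,0.2,0,0,0,0.5,0,0,0,0.5,0,0,0,0.5,0,0,0,0.5,0,0,0,0.5,0,0,0,0.5,0,0,0,0.5,0,0,0,0.5,0,0,0,0.5,0,0]'; python3 - <<'E'
from h import *
i,K,T=snap("scene","sc16");crop(i,310,260,380,310,"sc16c");i,K,T=snap("wrist","w16")
i,K,T=snap("top","tp16");crop(i,210,165,430,315,"tp16c")
E
```

```text
t: 18.75
tcp_pos: [0.6062, 0.0598, 0.0813]
eef_rot: [0.001, 1.0, -0.0, -0.0]
contact_force: [-5.3, -2.1, 4.2]
grip_width: 0.0116
sc16c scale 11.428571428571429
tp16c scale 3.6363636363636362
```

View pics/sc16c.png

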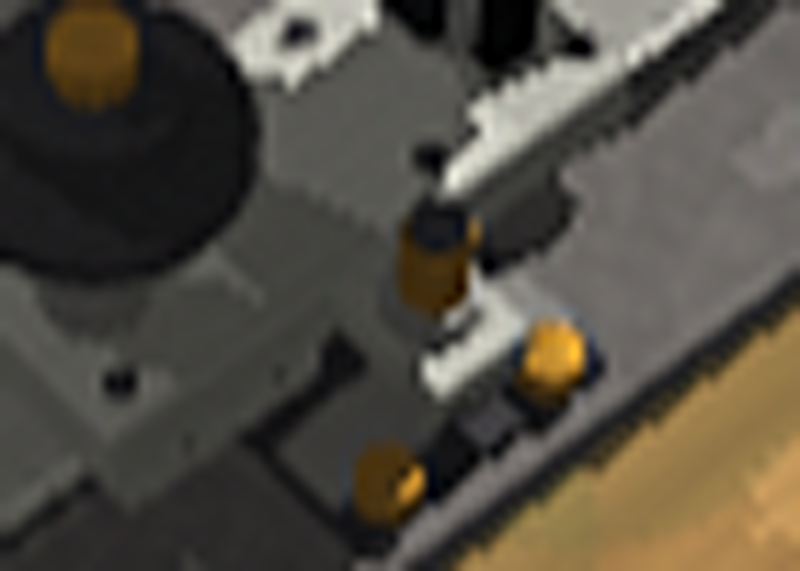

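View pics/tp16c.png

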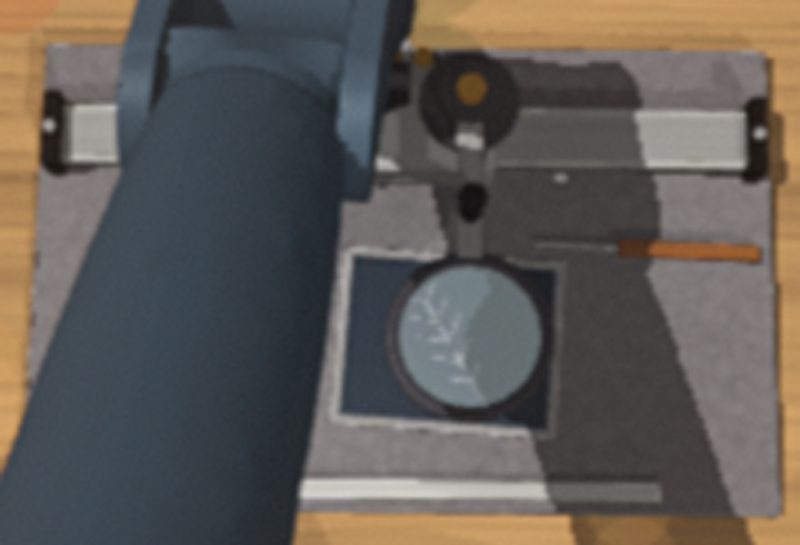

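```bash
python3 -m pendant '[0,0.3,0,0,0,0.6,0,0,0,0.9,0,0,0,0.9,0,0,0,0.9,0,0,0,0.9,0,0,0,0.9,0,0,0,0.9,0,0,0,0.9,0,0,0,0.9,0,0]'
```

```text
t: 19.73
tcp_pos: [0.6062, 0.0602, 0.0813]
eef_rot: [0.001, 1.0, -0.001, -0.0]
contact_force: [-5.9, -4.1, 4.3]
grip_width: 0.0112
```

```bash
python3 -m pendant '[0,0.3,0,0,0,0.6,0,0,0,0.8,0,0,0,0.8,0,0,0,0.8,0,0,0,0.8,0,0,0,0.8,0,0,0,0.8,0,0,0,0.8,0,0,0,0.8,0,0]'
```

```text
t: 20.57
tcp_pos: [0.6062, 0.0606, 0.0813]
eef_rot: [0.001, 1.0, -0.001, -0.0]
contact_force: [-5.9, -5.1, 4.2]
grip_width: 0.0113
```

```bash
python3 -m pendant '[0,0.3,0,0,0,0.6,0,0,0,0.8,0,0,0,0.8,0,0,0,0.8,0,0,0,0.8,0,0,0,0.8,0,0,0,0.8,0,0,0,0.8,0,0,0,0.8,0,0]';python3 -m pendant '[0,0.3,0,0,0,0.6,0,0,0,0.8,0,0,0,0.8,0,0,0,0.8,0,0,0,0.8,0,0,0,0.8,0,0,0,0.8,0,0,0,0.8,0,0,0,0.8,0,0]'
```

```text
t: 21.4
tcp_pos: [0.6062, 0.061, 0.0813]
eef_rot: [0.001, 1.0, -0.001, -0.001]
contact_force: [-6.1, -6.8, 4.3]
grip_width: 0.0117
t: 22.23
tcp_pos: [0.6062, 0.0612, 0.0813]
eef_rot: [0.001, 1.0, -0.002, -0.001]
contact_force: [-7.4, -9.3, 3.6]
grip_width: 0.011
```

```bash
python3 - <<'E'
from h import *
i17,K,T=snap("wrist","w17");s17,_,_=snap("scene","sc17")
def sub(a,b,box,m=6):
    x0,y0,x1,y1=box
    r=cv2.matchTemplate(b[y0-m:y1+m,x0-m:x1+m],a[y0:y1,x0:x1],cv2.TM_CCOEFF_NORMED)
    _,s,_,l=cv2.minMaxLoc(r);x,y=l
    fx=0
    if 0<x<r.shape[1]-1: p,q,w=r[y,x-1],r[y,x],r[y,x+1];fx=.5*(p-w)/(p-2*q+w)
    return round(x-m+fx,2),y-m,round(float(s),3)
for t in ("w13","w14","w16"):
    a=load(t)[0];print(t,"slide holes",sub(a,i17,(240,245,355,275)),"hole L",sub(a,i17,(70,250,95,275)))
a=load("w16")[0]; print("plate 16->17",sub(a,i17,(20,60,200,150)))
a=load("sc16")[0];print("scene plunger 16->17",sub(a,s17,(342,272,356,290)),"pivot",sub(a,s17,(305,250,335,285)))
E
```

```text
w13 slide holes (np.float32(-0.13), 0, 0.948) hole L (np.float32(0.46), 0, 0.983)
w14 slide holes (np.float32(0.05), 0, 0.947) hole L (np.float32(0.31), 0, 0.991)
w16 slide holes (np.float32(0.06), 0, 0.98) hole L (np.float32(0.51), 0, 0.982)
plate 16->17 (np.float32(-2.18), 0, 0.983)
scene plunger 16->17 (np.float32(0.18), 0, 0.947) pivot (np.float32(0.44), 0, 0.952)
```

View pics/w17.png

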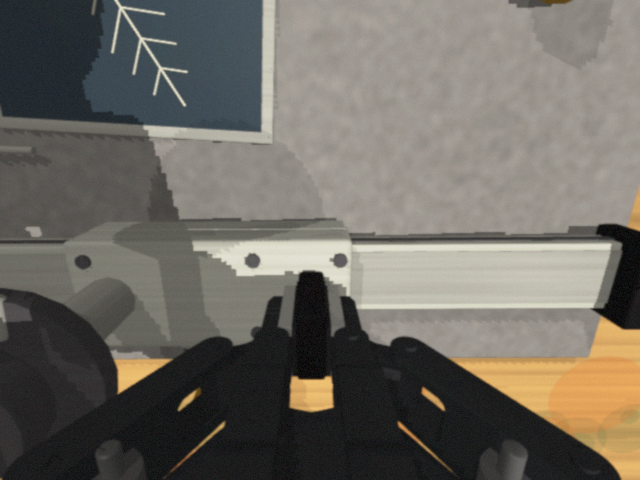

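```bash
python3 -m pendant '[0,-0.3,0,0,0,-0.6,0,0,0,-1,0,0,0,-1.4,0,0,0,-1.8,0,0,0,-2,0,0,0,-2,0,0,0,-2,0,0,0,-2,0,0,0,-2,0,0]'
```

```text
t: 23.17
tcp_pos: [0.6061, 0.0611, 0.0813]
eef_rot: [0.001, 1.0, -0.0, -0.0]
contact_force: [-5.1, -1.7, 5.1]
grip_width: 0.0111
```

```bash
python3 -m pendant '[0,-0.3,0,0,0,-0.6,0,0,0,-0.9,0,0,0,-1.2,0,0,0,-1.2,0,0,0,-1.2,0,0,0,-1.2,0,0,0,-1.2,0,0,0,-1.2,0,0,0,-1.2,0,0]'
```

```text
t: 24.0
tcp_pos: [0.6062, 0.0607, 0.0813]
eef_rot: [0.001, 1.0, 0.001, -0.0]
contact_force: [-5.1, 1.2, 3.8]
grip_width: 0.0113
```

```bash
python3 -m pendant '[0,-0.3,0,0,0,-0.6,0,0,0,-0.8,0,0,0,-0.8,0,0,0,-0.8,0,0,0,-0.8,0,0,0,-0.8,0,0,0,-0.8,0,0,0,-0.8,0,0,0,-0.8,0,0]';python3 -m pendant '[0,-0.3,0,0,0,-0.6,0,0,0,-0.6,0,0,0,-0.6,0,0,0,-0.6,0,0,0,-0.6,0,0,0,-0.6,0,0,0,-0.6,0,0,0,-0.6,0,0,0,-0.6,0,0]'
```

```text
t: 24.83
tcp_pos: [0.6061, 0.0604, 0.0813]
eef_rot: [0.001, 1.0, 0.001, -0.0]
contact_force: [-4.2, 3.7, 4.7]
grip_width: 0.0112
t: 25.67
tcp_pos: [0.6061, 0.0601, 0.0813]
eef_rot: [0.001, 1.0, 0.001, -0.0]
contact_force: [-5.4, 5.1, 4.0]
grip_width: 0.011
```

```bash
python3 -m pendant '[0,0.3,0,0,0,0.6,0,0,0,0.9,0,0,0,1.2,0,0,0,1.2,0,0,0,1.2,0,0,0,1.2,0,0,0,1.2,0,0,0,1.2,0,0,0,1.2,0,0]'
python3 - <<'E'
from h import *
i,K,T=snap("scene","sc18");crop(i,180,170,430,370,"sc18c");j=i
i,K,T=snap("top","tp18");i,K,T=snap("wrist","w18")
o=arm.get_obs();print(o["t"],o["tcp_pos"],o["contact_force"])
E
```

```text
t: 26.5
tcp_pos: [0.6062, 0.0601, 0.0813]
eef_rot: [0.001, 1.0, 0.0, -0.0]
contact_force: [-4.9, -0.7, 3.9]
grip_width: 0.011
sc18c scale 3.0
26.65 [0.60615891 0.06012324 0.08130168] [-4.55492914  0.66512397  3.18786776]
```

View pics/sc18c.png

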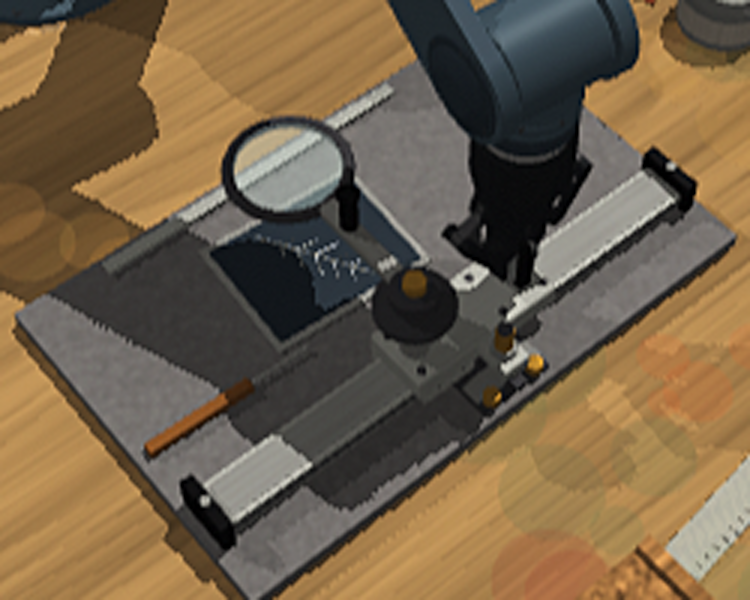

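View pics/tp18.png

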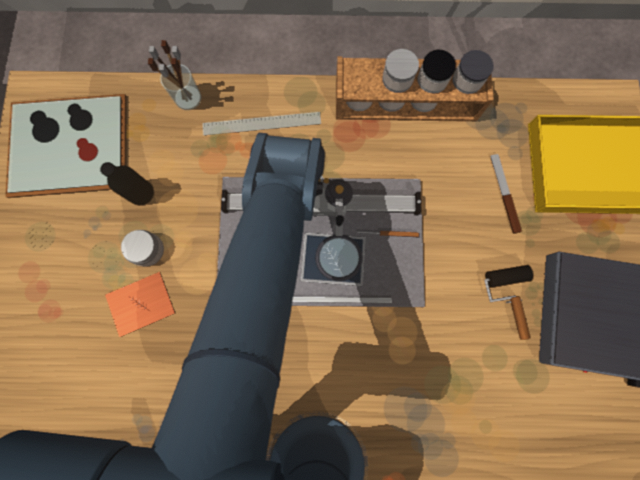

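```bash
python3 - <<'E'
from h import *
i,K,T=load("tp18");_,Ks,Ts=load("sc18")
print(back(K,T,(338.8,188.8),.149),back(K,T,(338.6,257.8),.136))
print("scene",back(Ks,Ts,(414/3+180,283/3+170),.149),back(Ks,Ts,(289/3+180,167/3+170),.136))
print("tp10",)
crop(load("tp10")[0],250,165,430,300,"tp10c");crop(i,250,165,430,300,"tp18c")
E
```

```text
[ 0.60601098 -0.03814958  0.149     ] [ 0.4552188  -0.03931568  0.136     ]
scene [ 0.61000558 -0.04290745  0.149     ] [ 0.46081934 -0.04235292  0.136     ]
tp10
tp10c scale 4.444444444444445
tp18c scale 4.444444444444445
```

View pics/tp18c.png

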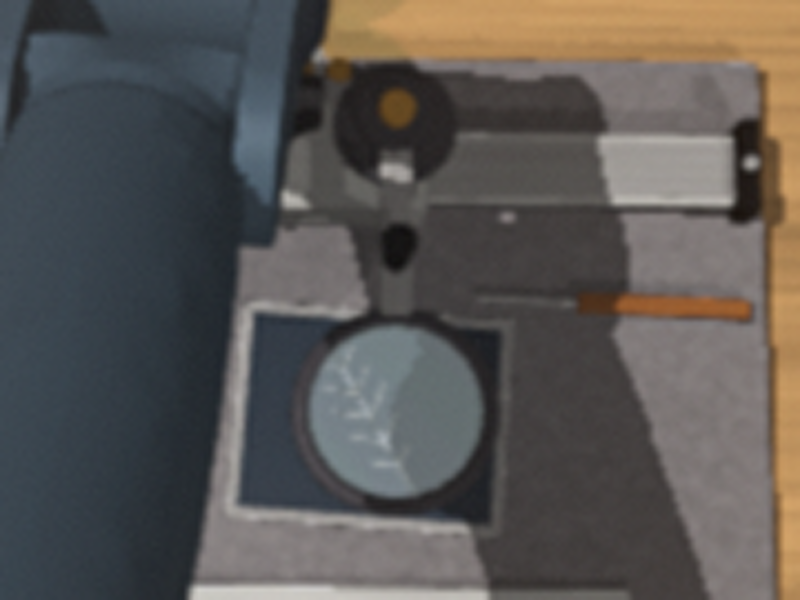

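```bash
python3 - <<'E'
from cell import arm,job
o=arm.get_obs();print(o["t"],o["tcp_pos"],o["contact_force"],o["grip_width"])
print(job.finish_job())
E
```

```text
26.65 [0.60615891 0.06012324 0.08130168] [-4.55492914  0.66512397  3.18786776] 0.011162003210472072
the job is handed in; nothing more can be done
None
```

The viewer is ready and the job is handed in at 26.7 s. The magnifier arm is at its end stop, and the spring ball is in the notch with the gripper still closed on the tab.

- **Magnifier:** I swung the arm out with the fingers loosely around the knob until it reached its stop. Pushing on past that point moved the slide a few millimetres along the rail instead of turning the arm. The last pictures show the arm within about 0.5° of square to the rail.
- **Slide:** I gripped the tab and pushed the slide about 106 mm. I felt the ball climb the ramp, cross the land and drop. I then nudged it gently both ways to find the middle of the notch, which came out at TCP y ≈ 0.0602 m. The slide rests at 0.0601 m with under 1 N along the rail.
- **Forces:** The grip width is 11 mm on the 12 mm tab. A steady side force of about 5 N and a lift of about 3 N remain on the tab, both far below the limits.
- **Plates, tools, tins and bottle:** All those visible in the last top picture look unmoved. The robot arm hid the brass weight, and I didn't check it again after the slide was pushed.
- **Measurements that disagreed:** The cameras put the notch about 2 mm apart, the wrist camera at y ≈ 0.0125 m and the scene and top cameras together at about 0.0104 m. I set the final position by feel, which agreed with the scene and top cameras.

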